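# Clamp a wrapped tube and hold the click lever

### The job

Take the dark paper-wrapped tube from its low wooden rest, lay it centred in both notches of the raised seam clamp and let go of it. Then press the clamp's spring-return thumb lever down past its first two clicks to the third, so that the rubber pad bears on the tube, and finish while still holding the lever down there with the gripper's fingers; it springs back if released. Do not disturb the carton, the tape roll or the jar.

Things in the scene. Friction and masses are not known exactly. Their poses are not given: they have to be found in the camera images.
- tube: Dark paper-wrapped tube, a rigid round cylinder 36 mm in diameter and 240 mm long, 0.1 to 0.2 kg, both ends alike. Origin at its middle on its axis; its y axis runs along the tube. It starts in the rest, its axis level, 45 mm above the table.
- rest: Low wooden rest, fixed, 70 by 150 mm: two narrow notched supports 14 mm thick, at y = -60 and +60 mm, on a base 10 mm thick. Origin at the centre of its underside, y along the tube. The tube sticks out about 50 mm at both ends; between the supports there is room for the fingers.
- clamp: Seam clamp, fixed, grey base 16 mm thick (x -95..112, y -120..150 mm); origin on its underside midway between two narrow metal supports, 14 mm thick, at y = -85 and +85 mm. Each has a 90 degree notch open upwards, bottom 55 mm and tips 75 mm above the table. The clamp's -x side faces the robot. The tube can be lowered straight down into the notches while the lever is at rest.
- cradle (a point): Where the middle of the tube belongs: midway between the two notches, 80.5 mm above the table, on the axis of a seated tube, which lies along the clamp's y axis.
- axle (a point): Point on the lever's axle level with the middle of the thumb plate: clamp x 90, y 165 mm, 113.5 mm above the table. The axle runs along the clamp's y, through a post at y 115..135 mm (134 mm high). The lever's clamp finger is at y 76..94 mm; at rest it stands steeply up, over x > 27 mm, to 210 mm above the table.
- lever_angle (a joint): Lever angle in rad: 0 at rest (spring returns it there), growing as the thumb plate is pressed down. Clicks are felt at 0.378, 0.756 and 1.134 (the third, where the clamp finger is level); end stop at 1.185, just past the third click. The push needed at the thumb plate goes up and down with the clicks and grows overall, from 2 to 6 N at first to about 13 N.
- lever: The lever: axle, steel clamp finger, black click dial and thumb plate. Origin on the axle at clamp y = 125 mm, inside the post; its axes are the clamp's when at rest.
- thumb (a point): Centre of the upper (pressing) face of the lever's black ribbed thumb plate, 64 mm along the lever, 28 mm wide, 8 mm thick. It circles the axle at 100 mm, on the clamp's -x side, at clamp y = 165 mm: at rest 0.564 rad above level (167 mm above the table), at the third click 0.57 rad below level (60 mm above the table).
- pad: Sprung round rubber pad, 20 mm in diameter, under the clamp finger, 90 mm from the axle, at clamp y = 85 mm; gives up to 14 mm. It meets a seated tube from above about 0.09 rad before the third click, then presses with 2 to 6 N. Origin on the finger's underside, 18 mm behind the pad's face.
- carton: Open cardboard carton full of short tubes, 100 by 200 mm, 96 mm high, beyond the clamp; origin at the centre of its underside. Leave alone.
- tape_roll: Roll of brown tape lying flat, 90 mm in diameter, 45 mm high; origin at the centre of its underside. Leave alone.
- paste_jar: Closed jar, 64 mm in diameter, 85 mm high; origin at the centre of its underside. Leave alone.

How it is judged:
On the way:
1. the tube lies centred in both notches of the clamp, let go, with the lever still up (x of tube in the frame of clamp between -0.006 and 0.006 m and y of tube in the frame of clamp between -0.022 and 0.022 m and z of tube in the frame of clamp between 0.0745 and 0.0855 m and angle between the y axis of tube and the y axis of clamp, either way round below 0.06 rad and contact force between the fingers and tube below 0.2 N and value of joint lever_angle below 0.3 rad and linear speed of tube below 0.02 m/s), for 0.2 s.
At the end, for the whole second after the job is handed in: Tube seated in both notches (axis within 6 mm sideways, 5.5 mm in height, 22 mm along, 0.06 rad), still, not touched by the fingers; fingers press the lever with over 2 N, holding the lever at its third click (joint above 1.06 rad); pad presses on the tube with over 0.5 N (x of tube in the frame of clamp between -0.006 and 0.006 m and y of tube in the frame of clamp between -0.022 and 0.022 m and z of tube in the frame of clamp between 0.0745 and 0.0855 m and angle between the y axis of tube and the y axis of clamp, either way round below 0.06 rad and contact force between the fingers and tube below 0.2 N and value of joint lever_angle above 1.06 rad and contact force between pad and tube above 0.5 N and contact force between the fingers and lever above 2 N and linear speed of tube below 0.02 m/s); the arm keeps its last pose, push and grip.
It fails at once if the carton is moved more than 30 mm (distance of carton from where it was at the start of the episode above 0.03 m).
It fails at once if the tape roll is moved more than 30 mm (distance of tape_roll from where it was at the start of the episode above 0.03 m).
It fails at once if the paste jar is moved more than 30 mm (distance of paste_jar from where it was at the start of the episode above 0.03 m).
It also fails if it takes over 51 s, if anything falls off the work surface, if the arm or the gripper's body presses on something with over 40 N, if the wrist force passes 120 N, or if a joint passes its speed limit or range.

### The arm

A 6-joint arm with a two-finger parallel gripper is mounted at the origin on the work surface. World frame = base frame: x ahead of the robot, y to its left, z up, the work surface at z = 0. Lengths are in m, angles in rad, forces in N, time in s.
With the tool pointing down it reaches from about 0.275 to 0.875 m from the base axis. Payload 12.5 kg.
Tool frame: the origin (TCP) lies at the very end of the fingers, on their centre line; the grasp point (between the pads) lies 19 mm behind it (r.hold_point_z is the distance from the TCP to the grasp point, in m); x points along the fingers, y is the direction in which the jaws open and shut, and the axes are right-handed (so a half turn about x gives the same grasp; the last joint's range is limited). The gripper opens to 85 mm and grips with 20 to 120 N. Pads are 22 mm wide; open, the fingers measure 114 mm over their backs; the gripper's body (76 mm by 85 mm) begins 54 mm behind the grasp point. The pads swing forward as they close: fully open they stand 13 mm farther back than shut.
Start: joints at [-1.378, 0.351, 1.652, -0, 1.139, -0.085], TCP at [0.151, -0.529, 0.231] pointing down, gripper open.
Joint ranges: [-2.75, 2.75], [-0.79, 2.1], [0.01, 2.65], [-1.57, 4.71], [0.07, 3.14], [-2.87, 2.87]. Speed limits (rad/s): [2.22, 2.22, 2.79, 3.14, 3.14, 3.14].

### API

Orientations are given as a unit quaternion [w, x, y, z].
In Python, from station import readout, camera, workorder, boxes_of, trace, r gives the robot as it stands. The module is installed in compiled form; this text tells all that it offers.
- The arm moves only by the tool send_rows, never from a script. Its argument "rows" is a list of rows, each an object of numbers: "x", "y", "z": the shift along the tool's x, y, z in cm; "yaw": the turn about the tool's x in rad; "jaw": the opening, from 0 (shut) to 1 (fully open). In form: [{"x": .., "y": .., "z": .., "yaw": .., "jaw": ..}, ...]. A call has 1 to 20 rows; each row is the pose to reach, as a shift and turn from the pose measured when the call began, along the tool's axes at that moment; what a row does not reach only later rows make up. A row lasts 1/10 s, in which the tool goes at most 50 mm and 8.59 degrees, less where a joint would pass 70% of its speed; a pose out of reach is approached as far as the arm can. A call with a gripper value outside its range is refused whole. The fingers move at their own pace and stop on an object; "force" is the grip in N (left out, the last holds). Time passes only in rows, so rows that repeat a pose let the fingers close. It gives the time, the measured TCP pose, the force and the opening at its end, in the units of the state.
- readout.get_obs(): the state, without advancing time (a new reading comes with each control period).
- camera(name): name is "side" or "top" or "wrist"; returns a dict with "img" (384x512x3 uint8, red, green, blue), "fx", "fy", "cx", "cy" (pixels), "rvec" (rotation vector, rad) and "tvec" (3), from world to camera coordinates, as OpenCV has them; the wrist camera has in their place "T_tool_cam" (4x4, takes a point from camera to tool coordinates, whose origin is the TCP and whose axes are the tool frame's). Camera axes: x right, y down, z forward; pixel columns grow to the right and rows downward; lengths in m; the calibration is good to about 2 mm. A picture is of the moment at which its call begins: read the wrist's pose just before it. There is no depth.
- workorder.hand_in(): hands the job in, once; it reports no verdict.
Trained networks look in a picture, given as the dict that the camera call returned (one of the last four; its "shot" number tells which), for a name from the list of things; names that differ only in an ending like _2 or _b are one class to them, and where a whole thing is asked for, a point or a joint stands for the part that bears it (a point fixed in the world has none). Each returns a list of dicts, best first, with "confidence" (0 to 1); they miss things now and then, are a little off and sometimes report something else, mostly with a low value. They report only what shows in the picture. A call takes as long as a camera call.
- boxes_of(picture, label): "bbox" ([centre column, centre row, width, height] in pixels, round what is visible of it).
- trace(picture, label): "mask" (384x512 bool, what is visible of it) and "bbox" ([centre column, centre row, width, height] in pixels, round what is visible of it).
The state is a dict: "t": time; "q": joint angles; "joint_velocities": joint speeds; "tau": joint torques, N m; "eef_pos": TCP position; "orientation": TCP orientation; "contact_force": force on the tool from outside, world axes, zero at the start; "moment": the same for the moment, N m; "gripper_width": finger opening in m.
Only numpy, scipy, OpenCV 4.12 (cv2) and the standard library are available. Lean on these libraries where they do the work, as an engineer would, in place of code of your own. Each camera call takes 0.05 s, during which the arm holds its last target.

## Working session

There is one attempt and no reset: what is moved stays moved. The work goes in short steps, Python scripts to look and compute and a tool call to move; the robot and the scene stay as the last step left them, time stands still between calls to the robot, and variables do not carry over. Pictures are saved under pics/ and viewed, and the job is handed in when it is done.

Besides the shell and the picture viewer there is one more tool, called by a JSON object that holds its "method" and its "body", one argument or row to a line. send_rows: Moves the arm, as the interface text tells. Its arguments: {"type":"object","properties":{"rows":{"type":"array","items":{"type":"object","properties":{"x":{"type":"number"},"y":{"type":"number"},"z":{"type":"number"},"yaw":{"type":"number"},"jaw":{"type":"number"}}}},"force":{"type":"number"}},"required":["rows"]}

```bash
mkdir -p pics; python3 - <<'E'
from station import readout,camera,trace,r
import cv2,pickle
print(readout.get_obs()); print(r.hold_point_z)
d={}
for n in("side","top"):
    p=camera(n); d[n]=p
    cv2.imwrite(f"pics/{n}0.png",p["img"][:,:,::-1])
    print(n,p["fx"],p["fy"],p["cx"],p["cy"],p["rvec"],p["tvec"])
    for l in("tube","rest","clamp","lever","pad","carton","tape_roll","paste_jar","thumb"):
        t=trace(p,l)
        print(l,[(round(float(a["confidence"]),2),[round(float(v)) for v in a["bbox"]]) for a in t][:2])
        d[n,l]=t
pickle.dump(d,open("d0.pkl","wb"))
E
```

```text
{'t': 0.0, 'q': array([-1.37759672e+00,  3.51250665e-01,  1.65243426e+00, -2.87394266e-05,
        1.13909049e+00, -8.45750932e-02]), 'joint_velocities': array([ 1.23760806e-03,  8.83491221e-04,  2.08760593e-04,  4.46602781e-05,
       -1.99774972e-04,  1.70907075e-03]), 'tau': array([-6.70002137e-04, -5.06102479e+01, -2.91402233e+01, -5.84144436e-05,
        4.61145770e-03,  4.91562673e-05]), 'eef_pos': array([ 0.1507857 , -0.52857949,  0.23074665]), 'orientation': array([-0.09747991, -0.70026517, -0.09831401,  0.700329  ]), 'contact_force': array([ 0.41278764,  0.42234484, -0.29893764]), 'moment': array([-0.03043565,  0.0050626 ,  0.05693192]), 'gripper_width': 0.08565132600702759}
0.0187
side 408.55473388558954 408.55473388558954 252.72668192092866 191.8567686784107 [ 0.42241687 -2.65851664  1.36943443] [0.61625196 0.19161831 0.87269355]
tube [(0.85, [288, 305, 135, 35])]
rest [(0.88, [288, 326, 81, 29]), (0.34, [169, 289, 37, 60])]
clamp [(0.77, [305, 200, 94, 97])]
lever [(0.56, [294, 179, 73, 58])]
pad []
carton [(0.84, [223, 166, 57, 66])]
tape_roll [(0.9, [195, 239, 45, 41])]
paste_jar [(0.8, [168, 288, 36, 55]), (0.39, [307, 196, 94, 102])]
thumb [(0.85, [295, 180, 66, 61]), (0.63, [169, 289, 35, 56])]
top 469.20106535145055 469.20106535145055 256.4182427377092 185.77348005600652 [ 2.14977396 -2.15978291  0.1341087 ] [0.08610539 0.63656629 0.98592383]
tube [(0.71, [172, 250, 30, 116])]
rest [(0.92, [176, 252, 39, 71])]
clamp [(0.78, [335, 241, 143, 108])]
lever [(0.75, [292, 230, 63, 76]), (0.17, [159, 146, 34, 34])]
pad []
carton [(0.82, [360, 123, 98, 55])]
tape_roll [(0.62, [235, 141, 40, 46])]
paste_jar [(0.75, [158, 144, 36, 34])]
thumb [(0.56, [290, 230, 60, 76]), (0.36, [332, 241, 147, 104])]
```

View pics/side0.png

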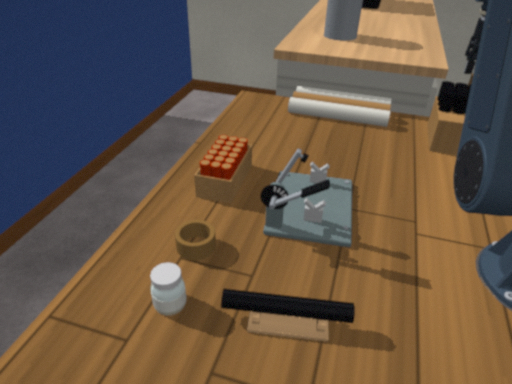

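View pics/top0.png

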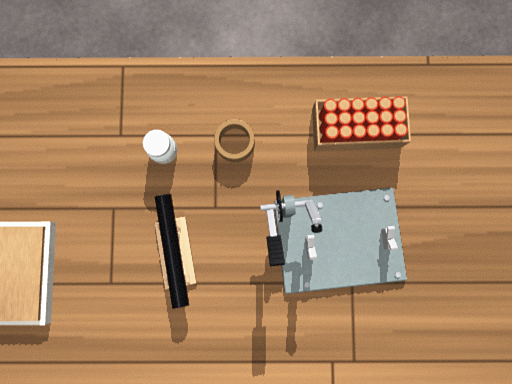

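```bash
cat > h.py <<'E'
import numpy as np,cv2
from scipy.spatial.transform import Rotation as R
def K(p): return np.array([[p["fx"],0,p["cx"]],[0,p["fy"],p["cy"]],[0,0,1.]])
def proj(p,X):
    X=np.asarray(X,float).reshape(-1,3)
    return cv2.projectPoints(X,np.asarray(p["rvec"],float),np.asarray(p["tvec"],float),K(p),None)[0].reshape(-1,2)
def ray(p,uv,z):
    Rm=R.from_rotvec(p["rvec"]).as_matrix(); t=np.asarray(p["tvec"])
    c=-Rm.T@t; d=Rm.T@np.linalg.inv(K(p))@np.array([uv[0],uv[1],1.])
    return c+d*(z-c[2])/d[2]
def pose(x,y,a,P):
    P=np.asarray(P,float).reshape(-1,3); c,s=np.cos(a),np.sin(a)
    return np.c_[x+c*P[:,0]-s*P[:,1],y+s*P[:,0]+c*P[:,1],P[:,2]]
E
python3 - <<'E'
import pickle,numpy as np,cv2
from h import *
from scipy.optimize import minimize
d=pickle.load(open("d0.pkl","rb"))
top,side=d["top"],d["side"]
th=np.linspace(0,2*np.pi,24,endpoint=False)
tub=np.array([[.018*np.cos(t),y,.045+.018*np.sin(t)] for t in th for y in(-.12,.12)])
def sil(p,X,S=4):
    h=cv2.convexHull((proj(p,X)*S).astype(np.float32)).round().astype(np.int32)
    m=np.zeros((384*S,512*S),np.uint8);cv2.fillConvexPoly(m,h,1);return cv2.resize(m.astype(np.float32),(512,384),interpolation=cv2.INTER_AREA)
def fit(P,x0,ms):
    def f(v):
        c=0
        for p,m in ms:
            s=sil(p,pose(*v,P)); c+=1-np.minimum(s,m).sum()/np.maximum(s,m).sum()
        return c
    b=minimize(f,x0,method="Nelder-Mead",options=dict(initial_simplex=np.array([x0]+[np.array(x0)+e for e in np.diag([.02,.02,.1])]),xatol=1e-4,fatol=1e-4))
    return b.x,b.fun
print("cam",ray(top,(256,186),0))
a,b=ray(top,(163,197),.045),ray(top,(180,306),.045);print(a,b)
c=(a+b)/2;yaw=np.arctan2(-(b-a)[0],(b-a)[1])
for n in(("top",),("side",),("top","side")):
    print(n,fit(tub,[c[0],c[1],yaw],[(d[k],d[k,"tube"][0]["mask"].astype(np.float32)) for k in n]))
for uv in((393,190),(405,282),(288,292),(281,200)): print(uv,ray(top,uv,.016))
for n,box in(("top",(250,170,420,305)),("side",(250,140,365,255))):
    x0,y0,x1,y1=box;im=d[n]["img"][y0:y1,x0:x1,::-1]
    cv2.imwrite(f"pics/{n}z.png",cv2.resize(im,None,fx=4.5,fy=4.5,interpolation=cv2.INTER_CUBIC)[:600,:800])
for k in("tape_roll","paste_jar","carton"):
    u=d["top",k][0]["bbox"];print(k,ray(top,u[:2],.05))
E
```

```text
cam [0.64160715 0.08418856 0.        ]
[0.6127784  0.28620154 0.045     ] [0.38143432 0.24552508 0.045     ]
('top',) (array([0.4987279 , 0.26523177, 1.75278975]), np.float64(0.06369829177856445))
('side',) (array([0.49679309, 0.26948788, 1.75166867]), np.float64(0.034017741680145264))
('top', 'side') (array([0.4979381 , 0.26703339, 1.74549758]), np.float64(0.20602184534072876))
(393, 190) [ 0.6290847  -0.22214205  0.016     ]
(405, 282) [ 0.42691896 -0.2399644   0.016     ]
(288, 292) [0.4066206  0.01548763 0.016     ]
(281, 200) [0.60781803 0.02849364 0.016     ]
tape_roll [0.73523111 0.12880214 0.05      ]
paste_jar [0.72959978 0.29793284 0.05      ]
carton [ 0.77363109 -0.14637929  0.05      ]
```

View pics/topz.png

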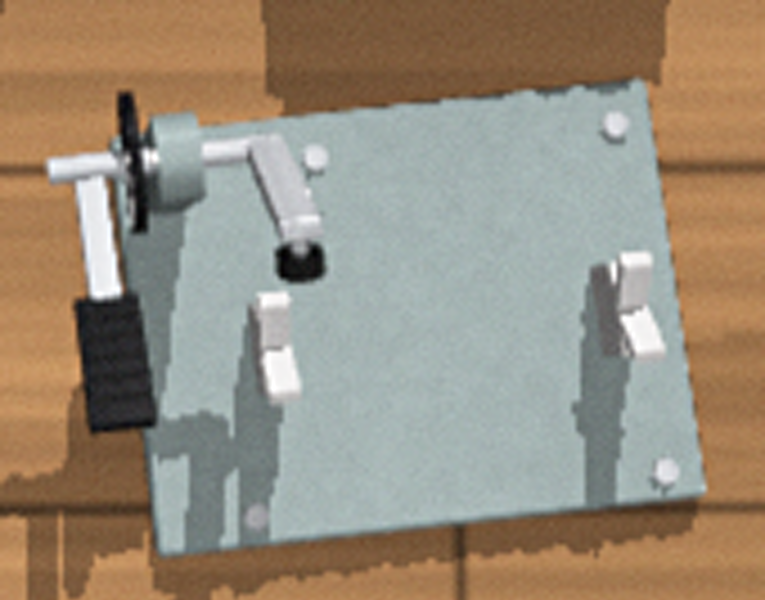

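View pics/sidez.png

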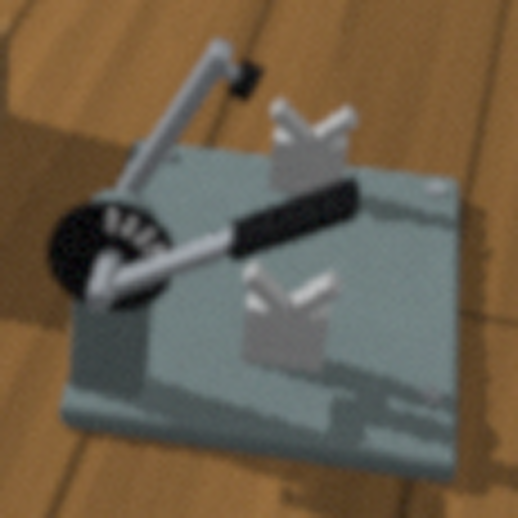

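```bash
cat > cl.py <<'E'
import pickle,numpy as np
from h import *
from scipy.optimize import least_squares
d=pickle.load(open("d0.pkl","rb"))
T=[((112,-120,16),(645,80)),((-95,-120,16),(705,492)),((-95,150,16),(160,550)),((0,85,55),(278,346)),((0,-85,55),(636,312))]
S=[((-95,150,16),(455,462)),((-95,-120,16),(460,180)),((0,92,55),(290,303)),((0,-78,55),(313,136)),((112,150,16),(65,410))]
tp=d["top"];sp=d["side"]
def conv(L,o): return np.array([a for a,b in L])/1000.,np.array([np.array(b)/4.5+o-0.4 for a,b in L])
A=conv(T,(250,170));B=conv(S,(250,140))
def res(v,w):
    r=[]
    if w[0]:r.append((proj(tp,pose(*v[:3],A[0]))-A[1]).ravel())
    if w[1]:r.append((proj(sp,pose(*v[:3],B[0]))-B[1]).ravel())
    return np.concatenate(r)
for w in((1,0),(0,1),(1,1)):
    s=least_squares(res,[.51,-.1,-.08],args=(w,),loss="soft_l1");print(w,s.x.round(4));print(res(s.x,w).reshape(-1,2).round(1).tolist())
E
python3 cl.py
```

```text
(1, 0) [ 0.5136 -0.1166  0.0976]
[[1.2, -0.8], [1.1, 1.2], [-0.8, 1.2], [-0.4, -0.3], [-0.5, -1.0]]
(0, 1) [ 0.511  -0.1147  0.1076]
[[1.1, 0.0], [0.2, -1.1], [0.0, 1.1], [-0.3, 0.7], [-1.0, -1.4]]
(1, 1) [ 0.5122 -0.1162  0.1037]
[[0.7, -0.5], [1.1, 1.5], [-0.7, 2.3], [-0.6, 0.6], [-0.7, -0.5], [0.4, -0.5], [-0.0, -1.4], [-0.5, 0.7], [-0.6, 0.4], [-1.5, -2.0]]
```

```bash
cat >> h.py <<'E'
def tool(o):
    w,x,y,z=o["orientation"]; return R.from_quat([x,y,z,w]).as_matrix(),np.asarray(o["eef_pos"])
def rows_to(o,tgt,jaw_ang):
    """shift in cm in tool axes, and yaw options to put tool y at world angle jaw_ang (mod pi)"""
    M,p=tool(o); s=M.T@(np.asarray(tgt)-p)*100
    cur=np.arctan2(M[1,1],M[0,1]); dw=(jaw_ang-cur+np.pi/2)%np.pi-np.pi/2
    sg=np.sign(M[2,0]) # x down => yaw + is world -
    return s.round(2), round(sg*dw,3), round(cur,3)
E
python3 - <<'E'
from station import readout
from h import *
o=readout.get_obs();M,p=tool(o);print(M.round(3));print(rows_to(o,[.4975,.267,.15],1.752))
E
```

```text
[[-0.     0.274 -0.962]
 [-0.    -0.962 -0.274]
 [-1.     0.     0.   ]]
(array([  8.13, -67.03, -55.16]), np.float64(0.097), np.float64(-1.293))
```

{"method": "send_rows", "body": {
  "rows": [
    {"x": 0, "y": -67, "z": -55.2, "yaw": 0.097, "jaw": 1},
    {"x": 0, "y": -67, "z": -55.2, "yaw": 0.097, "jaw": 1},
    {"x": 0, "y": -67, "z": -55.2, "yaw": 0.097, "jaw": 1},
    {"x": 0, "y": -67, "z": -55.2, "yaw": 0.097, "jaw": 1},
    {"x": 0, "y": -67, "z": -55.2, "yaw": 0.097, "jaw": 1},
    {"x": 0, "y": -67, "z": -55.2, "yaw": 0.097, "jaw": 1},
    {"x": 0, "y": -67, "z": -55.2, "yaw": 0.097, "jaw": 1},
    {"x": 0, "y": -67, "z": -55.2, "yaw": 0.097, "jaw": 1},
    {"x": 0, "y": -67, "z": -55.2, "yaw": 0.097, "jaw": 1},
    {"x": 0, "y": -67, "z": -55.2, "yaw": 0.097, "jaw": 1},
    {"x": 0, "y": -67, "z": -55.2, "yaw": 0.097, "jaw": 1},
    {"x": 0, "y": -67, "z": -55.2, "yaw": 0.097, "jaw": 1},
    {"x": 0, "y": -67, "z": -55.2, "yaw": 0.097, "jaw": 1},
    {"x": 0, "y": -67, "z": -55.2, "yaw": 0.097, "jaw": 1},
    {"x": 0, "y": -67, "z": -55.2, "yaw": 0.097, "jaw": 1},
    {"x": 0, "y": -67, "z": -55.2, "yaw": 0.097, "jaw": 1},
    {"x": 0, "y": -67, "z": -55.2, "yaw": 0.097, "jaw": 1},
    {"x": 0, "y": -67, "z": -55.2, "yaw": 0.097, "jaw": 1},
    {"x": 3, "y": -67, "z": -55.2, "yaw": 0.097, "jaw": 1},
    {"x": 3, "y": -67, "z": -55.2, "yaw": 0.097, "jaw": 1}
  ]
}}

```text
t: 3.0
eef_pos: [0.4964, 0.2666, 0.1981]
orientation: [-0.065, -0.702, -0.064, 0.706]
contact_force: [-0.3, 0.1, -0.7]
gripper_width: 0.0855
```

```bash
python3 - <<'E'
from station import readout,camera,trace
from h import *
import cv2
o=readout.get_obs();M,p=tool(o);print(o["t"],o["eef_pos"],o["q"].round(3),o["joint_velocities"].round(2),rows_to(o,[.4975,.267,.026],1.752))
c=camera("wrist");cv2.imwrite("pics/w1.png",c["img"][:,:,::-1]);print(c["T_tool_cam"].round(4))
t=trace(c,"tube");print([(a["confidence"],a["bbox"]) for a in t])
Kc=K(c);T=c["T_tool_cam"]
m=t[0]["mask"];ys,xs=np.nonzero(m)
def g(u,v,z):
    d=M@T[:3,:3]@np.linalg.inv(Kc)@np.array([u,v,1.]);cc=p+M@T[:3,3];return cc+d*(z-cc[2])/d[2]
# project mask boundary at axis height -> midline
P=np.array([g(u,v,.045) for u,v in zip(xs[::7],ys[::7])])
cen=P.mean(0);w,V=np.linalg.eigh(np.cov((P-cen)[:,:2].T));print(cen,V[:,1],np.arctan2(V[1,1],V[0,1])%np.pi, np.sqrt(w*12))
E
```

```text
3.0 [0.49635829 0.26662032 0.19811947] [ 0.41   0.414  1.647 -0.     1.087  1.799] [-0.02 -0.05 -0.03 -0.    0.07 -0.  ] (array([17.21, -0.04, -0.22]), np.float64(0.001), np.float64(-1.389))
[[ 5.000e-04 -2.583e-01  9.661e-01 -1.420e-01]
 [ 1.000e+00 -3.000e-04 -7.000e-04 -1.000e-04]
 [ 5.000e-04  9.661e-01  2.583e-01 -6.490e-02]
 [ 0.000e+00  0.000e+00  0.000e+00  1.000e+00]]
[(0.79, [255.2, 163.8, 39.7, 262.9])]
[0.50749786 0.27133185 0.045     ] [-0.98555062 -0.16938116] 0.17020172451233595 [0.03581774 0.24986703]
```

View pics/w1.png

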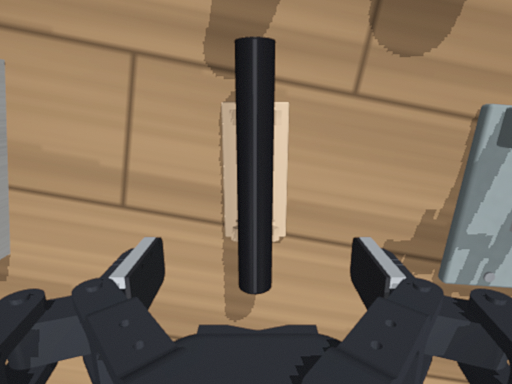

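```bash
cat >> h.py <<'E'
th=np.linspace(0,2*np.pi,24,endpoint=False)
def tubeP(h): return np.array([[.018*np.cos(t),y,h+.018*np.sin(t)] for t in th for y in(-.12,.12)])
def wristcam(o,c):
    """give the wrist picture world->camera rvec,tvec"""
    M,p=tool(o);T=np.asarray(c["T_tool_cam"]);W=np.eye(4);W[:3,:3]=M;W[:3,3]=p
    I=np.linalg.inv(W@T);c=dict(c);c["rvec"]=R.from_matrix(I[:3,:3]).as_rotvec();c["tvec"]=I[:3,3];return c
def sil(p,X,S=4):
    h=cv2.convexHull((proj(p,X)*S).astype(np.float32)).round().astype(np.int32)
    m=np.zeros((384*S,512*S),np.uint8);cv2.fillConvexPoly(m,h,1);return cv2.resize(m.astype(np.float32),(512,384),interpolation=cv2.INTER_AREA)
def fit(P,x0,ms):
    from scipy.optimize import minimize
    def f(v):
        c=0
        for p,m in ms:
            s=sil(p,pose(*v,P)); c+=1-np.minimum(s,m).sum()/np.maximum(s,m).sum()
        return c
    x0=np.array(x0);b=minimize(f,x0,method="Nelder-Mead",options=dict(initial_simplex=np.array([x0]+[x0+e for e in np.diag([.02,.02,.1])]),xatol=1e-4,fatol=1e-4))
    return b.x,b.fun
E
python3 - <<'E'
from station import readout,camera,trace
from h import *
o=readout.get_obs();c=camera("wrist");t=trace(c,"tube")
x,f=fit(tubeP(.045),[.5,.267,1.752],[(wristcam(o,c),t[0]["mask"].astype(np.float32))]);print(x,f)
print(rows_to(o,[.5,.2685,.026],1.75))
E
```

```text
[0.44407302 0.27325522 1.84611117] 0.824001669883728
(array([17.55, -0.16, -0.28]), np.float64(0.001), np.float64(-1.39))
```

```bash
python3 - <<'E'
from station import readout,camera,trace
from h import *
o=readout.get_obs();c=camera("wrist");t=trace(c,"tube");w=wristcam(o,c)
m=t[0]["mask"].astype(np.float32)
for v in([.5,.267,1.752],[.5,.27,1.745]):
    s=sil(w,pose(*v,tubeP(.045)));ys,xs=np.nonzero(s);print(xs.min(),xs.max(),ys.min(),ys.max(),np.minimum(s,m).sum(),s.sum(),m.sum())
ys,xs=np.nonzero(m);print(xs.min(),xs.max(),ys.min(),ys.max())
from scipy.optimize import minimize
def f(v):
    s=sil(w,pose(*v,tubeP(.045)));return 1-np.minimum(s,m).sum()/np.maximum(s,m).sum()
x0=np.array([.5,.27,1.745]);b=minimize(f,x0,method="Nelder-Mead",options=dict(initial_simplex=np.array([x0,x0+[.008,0,0],x0+[0,.004,0],x0+[0,0,.03]])));print(b.x,b.fun)
E
```

```text
236 277 37 292 8772.125 9373.5 9326.0
234 275 36 292 8949.4375 9353.5 9326.0
234 275 40 294
[0.49701692 0.26852053 1.74869797] 0.026990830898284912
```

{"method": "send_rows", "body": {
  "rows": [
    {"x": 5, "y": -0.2, "z": 0, "yaw": 0, "jaw": 1},
    {"x": 10, "y": -0.2, "z": 0, "yaw": 0, "jaw": 1},
    {"x": 14, "y": -0.2, "z": 0, "yaw": 0, "jaw": 1},
    {"x": 16.5, "y": -0.2, "z": 0, "yaw": 0, "jaw": 1},
    {"x": 17.5, "y": -0.2, "z": 0, "yaw": 0, "jaw": 1},
    {"x": 17.5, "y": -0.2, "z": 0, "yaw": 0, "jaw": 1},
    {"x": 17.5, "y": -0.2, "z": 0, "yaw": 0, "jaw": 0},
    {"x": 17.5, "y": -0.2, "z": 0, "yaw": 0, "jaw": 0},
    {"x": 17.5, "y": -0.2, "z": 0, "yaw": 0, "jaw": 0},
    {"x": 17.5, "y": -0.2, "z": 0, "yaw": 0, "jaw": 0},
    {"x": 17.5, "y": -0.2, "z": 0, "yaw": 0, "jaw": 0},
    {"x": 17.5, "y": -0.2, "z": 0, "yaw": 0, "jaw": 0},
    {"x": 17.5, "y": -0.2, "z": 0, "yaw": 0, "jaw": 0}
  ],
  "force": 50
}}

```text
t: 4.6
eef_pos: [0.4988, 0.2693, 0.0288]
orientation: [0.063, 0.705, 0.064, -0.703]
contact_force: [-2.6, 0.7, 8.0]
gripper_width: 0.0349
```

{"method": "send_rows", "body": {
  "rows": [
    {"x": -3, "y": 0, "z": 0, "yaw": 0, "jaw": 0},
    {"x": -8, "y": 0, "z": 0, "yaw": 0, "jaw": 0},
    {"x": -13, "y": 0, "z": 0, "yaw": 0, "jaw": 0},
    {"x": -18, "y": 0, "z": 0, "yaw": 0, "jaw": 0},
    {"x": -22, "y": 0, "z": 0, "yaw": 0, "jaw": 0},
    {"x": -24, "y": 0, "z": 0, "yaw": 0, "jaw": 0},
    {"x": -24, "y": 0, "z": 0, "yaw": 0, "jaw": 0},
    {"x": -24, "y": 0, "z": 0, "yaw": 0, "jaw": 0}
  ]
}}

```text
t: 5.4
eef_pos: [0.4977, 0.2687, 0.2681]
orientation: [0.063, 0.705, 0.064, -0.703]
contact_force: [0.2, -0.0, -1.8]
gripper_width: 0.0348
```

```bash
python3 - <<'E'
from station import readout,camera
from h import *
o=readout.get_obs();print(o["t"],o["eef_pos"],o["gripper_width"],rows_to(o,[.512,-.116,.27],.104))
c=camera("wrist");cv2.imwrite("pics/w2.png",c["img"][:,:,::-1])
E
```

```text
5.4 [0.49769033 0.26867251 0.26811089] 0.03480520507125402 (array([-0.24, 38.1 ,  5.48]), np.float64(-1.495), np.float64(-1.391))
```

View pics/w2.png

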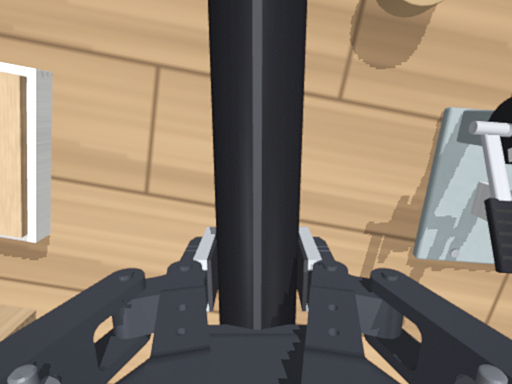

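{"method": "send_rows", "body": {
  "rows": [
    {"x": -1, "y": 3.8, "z": 0.5, "yaw": -0.1, "jaw": 0},
    {"x": -1, "y": 7.6, "z": 1.1, "yaw": -0.22, "jaw": 0},
    {"x": -1, "y": 11.4, "z": 1.6, "yaw": -0.34, "jaw": 0},
    {"x": -1, "y": 15.2, "z": 2.2, "yaw": -0.46, "jaw": 0},
    {"x": -1, "y": 19, "z": 2.7, "yaw": -0.58, "jaw": 0},
    {"x": -1, "y": 22.8, "z": 3.3, "yaw": -0.7, "jaw": 0},
    {"x": -1, "y": 26.6, "z": 3.8, "yaw": -0.82, "jaw": 0},
    {"x": -1, "y": 30.4, "z": 4.4, "yaw": -0.95, "jaw": 0},
    {"x": -1, "y": 34, "z": 5, "yaw": -1.08, "jaw": 0},
    {"x": -1, "y": 37, "z": 5.4, "yaw": -1.2, "jaw": 0},
    {"x": -0.5, "y": 38, "z": 5.5, "yaw": -1.32, "jaw": 0},
    {"x": -0.5, "y": 38.1, "z": 5.5, "yaw": -1.43, "jaw": 0},
    {"x": -0.2, "y": 38.1, "z": 5.5, "yaw": -1.495, "jaw": 0},
    {"x": -0.2, "y": 38.1, "z": 5.5, "yaw": -1.495, "jaw": 0},
    {"x": -0.2, "y": 38.1, "z": 5.5, "yaw": -1.495, "jaw": 0},
    {"x": -0.2, "y": 38.1, "z": 5.5, "yaw": -1.495, "jaw": 0}
  ]
}}

```text
t: 7.05
eef_pos: [0.5115, -0.116, 0.2686]
orientation: [0.525, 0.474, 0.525, -0.473]
contact_force: [-0.2, 0.2, -1.5]
gripper_width: 0.0346
```

```bash
python3 - <<'E'
from station import readout,camera
from h import *
o=readout.get_obs();print(o["t"],o["eef_pos"],o["q"],o["gripper_width"],rows_to(o,[.512,-.116,.07],.104))
for n in("wrist","top"):
    c=camera(n);
    if n=="wrist":c=wristcam(o,c)
    im=c["img"].copy()
    for v,col in(([.5122,-.1162,.1037],(255,0,0)),([.5136,-.1166,.0976],(0,255,0))):
        for q in((112,-120,16),(-95,-120,16),(-95,150,16),(112,150,16),(0,85,55),(0,-85,55),(20,85,75),(-20,85,75),(20,-85,75),(-20,-85,75)):
            u=proj(c,pose(*v,np.array(q)/1000))[0]; cv2.drawMarker(im,tuple(int(round(a)) for a in u),col,cv2.MARKER_CROSS,5)
    cv2.imwrite(f"pics/{n}3.png",im[:,:,::-1])
E
```

```text
7.05 [ 0.5114679  -0.11597836  0.26855222] [-3.12375972e-01  2.66698169e-01  1.67170839e+00  1.28988040e-03
  1.20315394e+00 -4.15830477e-01] 0.03461342699350345 (array([19.86,  0.04,  0.03]), np.float64(-0.001), np.float64(0.103))
```

View pics/wrist3.png

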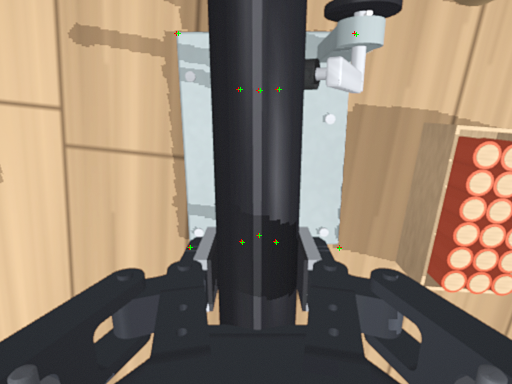

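View pics/top3.png

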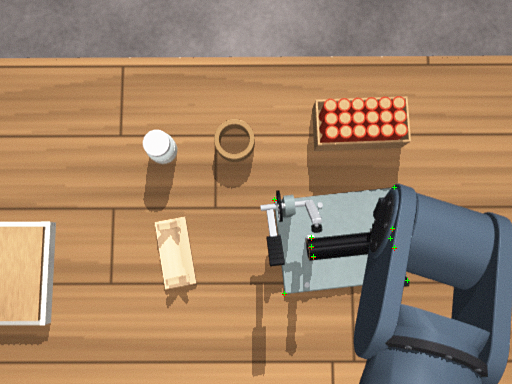

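{"method": "send_rows", "body": {
  "rows": [
    {"x": 4, "y": 0, "z": 0, "yaw": 0, "jaw": 0},
    {"x": 8, "y": 0, "z": 0, "yaw": 0, "jaw": 0},
    {"x": 12, "y": 0, "z": 0, "yaw": 0, "jaw": 0},
    {"x": 15.5, "y": 0, "z": 0, "yaw": 0, "jaw": 0},
    {"x": 18, "y": 0, "z": 0, "yaw": 0, "jaw": 0},
    {"x": 19.2, "y": 0, "z": 0, "yaw": 0, "jaw": 0},
    {"x": 19.7, "y": 0, "z": 0, "yaw": 0, "jaw": 0},
    {"x": 19.7, "y": 0, "z": 0, "yaw": 0, "jaw": 0}
  ]
}}

```text
t: 7.95
eef_pos: [0.5121, -0.1159, 0.0723]
orientation: [0.525, 0.474, 0.525, -0.473]
contact_force: [0.1, 0.1, -0.6]
gripper_width: 0.0347
```

```bash
python3 - <<'E'
from station import readout,camera
from h import *
o=readout.get_obs();print(o["t"],o["eef_pos"],o["contact_force"],o["gripper_width"])
c=camera("side");im=c["img"][140:270,240:370,::-1]
cv2.imwrite("pics/s4.png",cv2.resize(im,None,fx=4.5,fy=4.5,interpolation=cv2.INTER_CUBIC))
E
```

```text
7.95 [ 0.51209139 -0.11590032  0.07225181] [ 0.0616758   0.05856785 -0.58443946] 0.03465138678265525
```

View pics/s4.png

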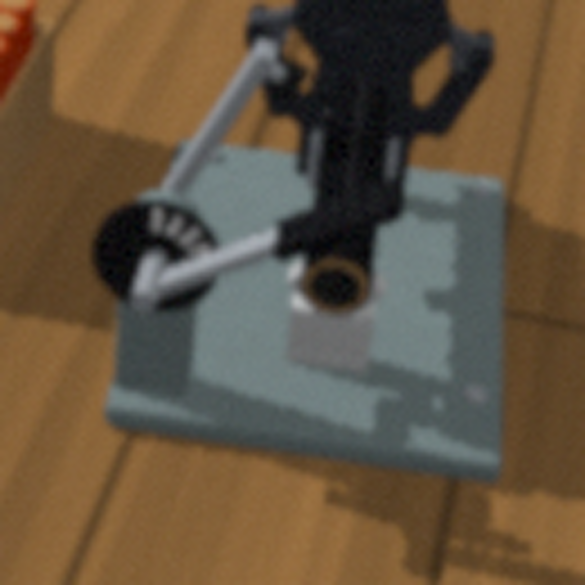

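{"method": "send_rows", "body": {
  "rows": [
    {"x": 0.2, "y": 0, "z": 0, "yaw": 0, "jaw": 0},
    {"x": 0.4, "y": 0, "z": 0, "yaw": 0, "jaw": 0},
    {"x": 0.6, "y": 0, "z": 0, "yaw": 0, "jaw": 0},
    {"x": 0.7, "y": 0, "z": 0, "yaw": 0, "jaw": 0},
    {"x": 0.7, "y": 0, "z": 0, "yaw": 0, "jaw": 0}
  ]
}}

```text
t: 8.5
eef_pos: [0.5123, -0.116, 0.0657]
orientation: [0.526, 0.474, 0.525, -0.473]
contact_force: [0.3, 0.2, -1.1]
gripper_width: 0.0345
```

{"method": "send_rows", "body": {
  "rows": [
    {"x": 0.1, "y": 0, "z": 0, "yaw": 0, "jaw": 0},
    {"x": 0.2, "y": 0, "z": 0, "yaw": 0, "jaw": 0},
    {"x": 0.25, "y": 0, "z": 0, "yaw": 0, "jaw": 0},
    {"x": 0.25, "y": 0, "z": 0, "yaw": 0, "jaw": 0}
  ]
}}

```text
t: 8.9
eef_pos: [0.5124, -0.116, 0.0643]
orientation: [0.526, 0.474, 0.525, -0.473]
contact_force: [-6.9, 1.0, 14.8]
gripper_width: 0.0347
```

{"method": "send_rows", "body": {
  "rows": [
    {"x": 0, "y": 0, "z": 0, "yaw": 0, "jaw": 0.5},
    {"x": 0, "y": 0, "z": 0, "yaw": 0, "jaw": 0.6},
    {"x": 0, "y": 0, "z": 0, "yaw": 0, "jaw": 0.8},
    {"x": 0, "y": 0, "z": 0, "yaw": 0, "jaw": 0.8},
    {"x": 0, "y": 0, "z": 0, "yaw": 0, "jaw": 0.8},
    {"x": 0, "y": 0, "z": 0, "yaw": 0, "jaw": 0.8}
  ]
}}

```text
t: 9.5
eef_pos: [0.5124, -0.116, 0.0642]
orientation: [0.526, 0.474, 0.525, -0.473]
contact_force: [-0.5, 0.1, 0.4]
gripper_width: 0.0686
```

{"method": "send_rows", "body": {
  "rows": [
    {"x": -3, "y": 0, "z": 0, "yaw": 0, "jaw": 0.8},
    {"x": -7, "y": 0, "z": 0, "yaw": 0, "jaw": 0.8},
    {"x": -12, "y": 0, "z": 0, "yaw": 0, "jaw": 0.8},
    {"x": -16, "y": 0, "z": 0, "yaw": 0, "jaw": 0.8},
    {"x": -18, "y": 0, "z": 0, "yaw": 0, "jaw": 0.8},
    {"x": -18, "y": 0, "z": 0, "yaw": 0, "jaw": 0.8},
    {"x": -18, "y": 0, "z": 0, "yaw": 0, "jaw": 0.8}
  ]
}}

```text
t: 10.2
eef_pos: [0.5117, -0.116, 0.2437]
orientation: [0.526, 0.474, 0.525, -0.473]
contact_force: [0.2, -0.1, -0.6]
gripper_width: 0.0681
```

```bash
python3 - <<'E'
from station import readout,camera,trace
from h import *
o=readout.get_obs();print(o["t"],o["eef_pos"],o["contact_force"],o["gripper_width"])
from scipy.optimize import minimize
for n in("wrist","side"):
    c=camera(n);cv2.imwrite(f"pics/{n}5.png",c["img"][:,:,::-1])
    t=trace(c,"tube");print([(a["confidence"],a["bbox"]) for a in t])
    if n=="wrist":
        w=wristcam(o,c)
        m=t[0]["mask"].astype(np.float32)
        def f(v):
            s=sil(w,pose(*v,tubeP(.0805)));return 1-np.minimum(s,m).sum()/np.maximum(s,m).sum()
        x0=np.array([.512,-.116,.104]);b=minimize(f,x0,method="Nelder-Mead",options=dict(initial_simplex=np.array([x0,x0+[.005,0,0],x0+[0,.008,0],x0+[0,0,.03]])));print(b.x,b.fun)
im=c["img"][140:270,240:370,::-1]
cv2.imwrite("pics/s5.png",cv2.resize(im,None,fx=4.5,fy=4.5,interpolation=cv2.INTER_CUBIC))
E
```

```text
10.2 [ 0.51172745 -0.11599558  0.24368419] [ 0.19689084 -0.07381319 -0.62640551] 0.06813173675194702
[(0.74, [256.2, 166.3, 35.4, 250.1])]
[ 0.51234539 -0.11757666  0.10350471] 0.03295546770095825
[(0.61, [316.9, 179.1, 21.4, 62.9])]
```

View pics/s5.png

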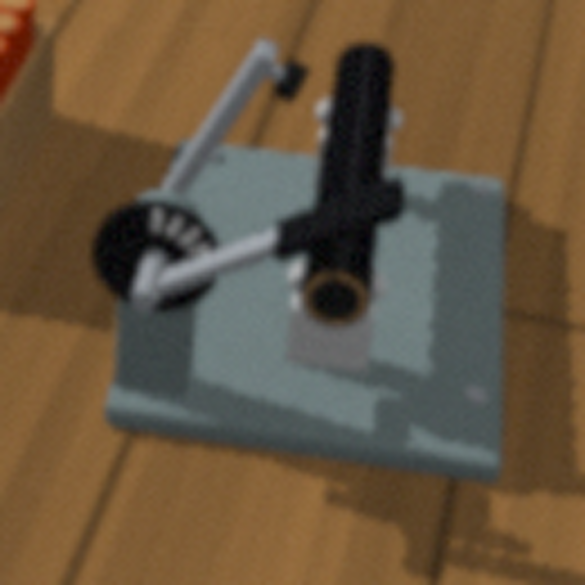

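View pics/wrist5.png

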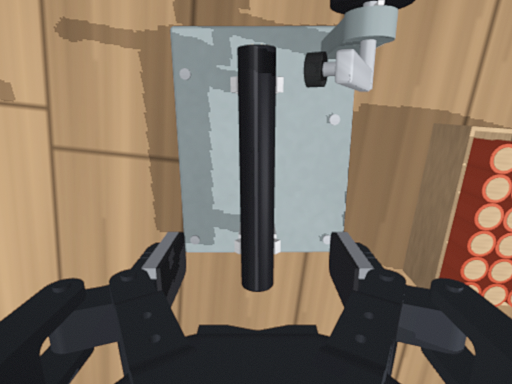

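```bash
cat >> h.py <<'E'
CL=(.5122,-.1162,.1037)
def cl(x,y,z): return pose(*CL,[[x/1000,y/1000,z/1000]])[0]
def incl(p):
    c,s=np.cos(CL[2]),np.sin(CL[2]);dx,dy=p[0]-CL[0],p[1]-CL[1];return np.array([c*dx+s*dy,-s*dx+c*dy,p[2]])*1000
E
python3 - <<'E'
from station import readout
from h import *
o=readout.get_obs();print(tool(o)[0].round(3),rows_to(o,cl(8,165,240),CL[2]),incl(o["eef_pos"]))
E
```

```text
[[ 0.     0.995  0.103]
 [ 0.001  0.103 -0.995]
 [-1.     0.    -0.001]] (array([  0.31,   0.87, -16.47]), np.float64(-0.0), np.float64(0.104)) [ -0.67457047   0.31372985 242.90616638]
```

{"method": "send_rows", "body": {
  "rows": [
    {"x": 0, "y": 0.2, "z": -4, "yaw": 0, "jaw": 0},
    {"x": 0, "y": 0.4, "z": -8, "yaw": 0, "jaw": 0},
    {"x": 0, "y": 0.7, "z": -12, "yaw": 0, "jaw": 0},
    {"x": 0, "y": 0.9, "z": -15.5, "yaw": 0, "jaw": 0},
    {"x": 0.3, "y": 0.9, "z": -16.5, "yaw": 0, "jaw": 0},
    {"x": 2, "y": 0.9, "z": -16.5, "yaw": 0, "jaw": 0},
    {"x": 4, "y": 0.9, "z": -16.5, "yaw": 0, "jaw": 0},
    {"x": 5, "y": 0.9, "z": -16.5, "yaw": 0, "jaw": 0},
    {"x": 5, "y": 0.9, "z": -16.5, "yaw": 0, "jaw": 0}
  ]
}}

```text
t: 11.3
eef_pos: [0.5027, 0.0487, 0.1916]
orientation: [0.524, 0.473, 0.526, -0.474]
contact_force: [-0.0, 0.3, -0.1]
gripper_width: -0.0001
```

```bash
python3 - <<'E'
from station import readout,camera,trace
from h import *
o=readout.get_obs();print(o["t"],incl(o["eef_pos"]),o["contact_force"],o["gripper_width"])
for n,(a,b,cc,d) in(("wrist",(0,0,512,384)),("side",(220,110,360,240)),("top",(230,150,370,270))):
    c=camera(n);im=c["img"][b:d,a:cc,::-1]
    cv2.imwrite(f"pics/{n}6.png",im if n=="wrist" else cv2.resize(im,None,fx=4,fy=4,interpolation=cv2.INTER_CUBIC))
E
```

```text
11.3 [  7.62186373 164.98573692 191.58630293] [-0.00121433  0.27112448 -0.0650449 ] -8.721455942453718e-05
```

View pics/wrist6.png

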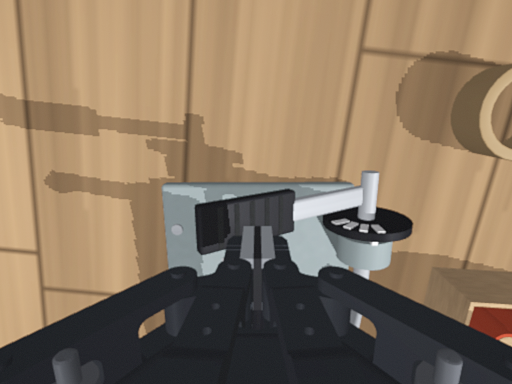

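View pics/side6.png

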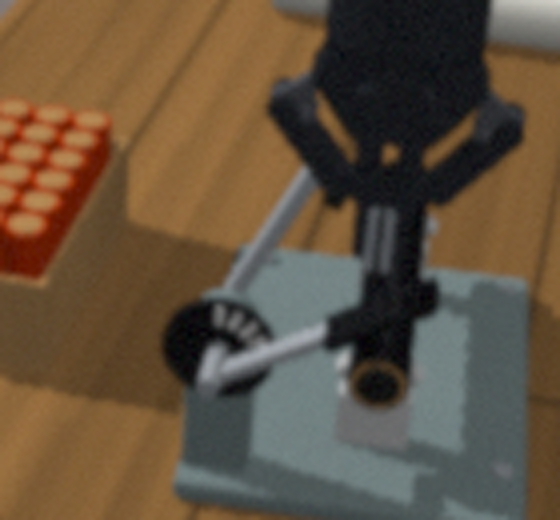

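View pics/top6.png

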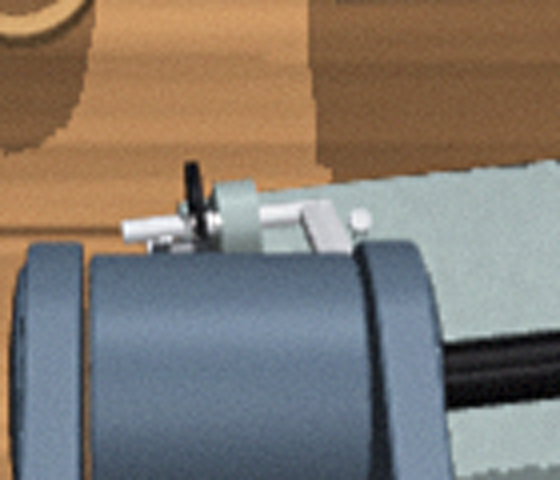

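```bash
python3 - <<'E'
from station import readout,camera,trace
from h import *
o=readout.get_obs();c=wristcam(o,camera("wrist"));im=c["img"].copy()
for a,col in((32,(255,0,0)),(0,(0,255,0)),(-32,(255,0,0))):
    for w in(-14,14,0):
        r_=100+a;u=proj(c,cl(90-r_*np.cos(.564),165+w,113.5+r_*np.sin(.564)))[0];cv2.drawMarker(im,tuple(int(round(x)) for x in u),col,cv2.MARKER_CROSS,7)
M,p=tool(o);u=proj(c,p)[0];cv2.drawMarker(im,tuple(int(round(x)) for x in u),(0,0,255),cv2.MARKER_CROSS,9);print(u)
im=im[160:290,150:350,::-1];cv2.imwrite("pics/w7.png",cv2.resize(im,None,fx=4,fy=4,interpolation=cv2.INTER_CUBIC))
E
```

```text
[257.67046291 244.10208654]
```

View pics/w7.png

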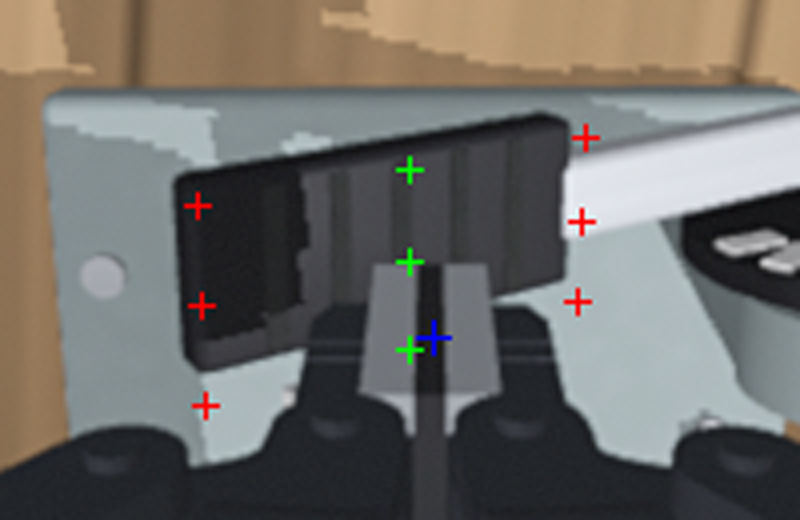

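```bash
python3 - <<'E'
from station import readout,camera,trace
from h import *
import pickle
d=pickle.load(open("d0.pkl","rb"))
o=readout.get_obs();c=wristcam(o,camera("wrist"))
for n,c,(a,b,e,f) in(("w",c,(150,160,350,290)),("t",d["top"],(255,180,335,300)),("s",d["side"],(255,145,360,250))):
    S=5 if n!="w" else 4
    im=cv2.resize(c["img"][b:f,a:e],None,fx=S,fy=S,interpolation=cv2.INTER_CUBIC)
    def mk(p,col): 
        u=(proj(c,p)[0]+.5-np.array([a,b]))*S;cv2.drawMarker(im,tuple(int(round(x)) for x in u),col,cv2.MARKER_CROSS,12)
    for r_ in(132,68):
        for w in(-14,14): mk(cl(90-r_*np.cos(.564),165+w,113.5+r_*np.sin(.564)),(255,0,0))
    mk(cl(90,165,113.5),(0,0,255));mk(cl(90,125,113.5),(0,0,255))
    for q in((112,-120,16),(-95,-120,16),(-95,150,16),(112,150,16),(0,85,55),(20,85,75),(-20,85,75)): mk(cl(*q),(0,255,0))
    cv2.imwrite(f"pics/{n}8.png",im[:,:,::-1])
E
```

View pics/w8.png

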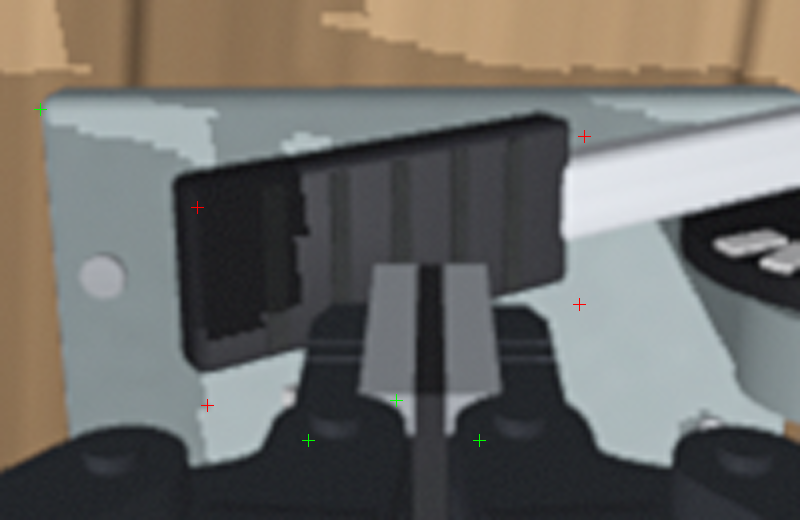

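View pics/t8.png

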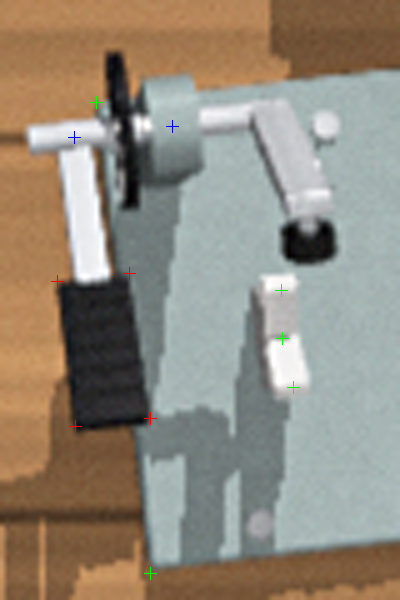

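View pics/s8.png

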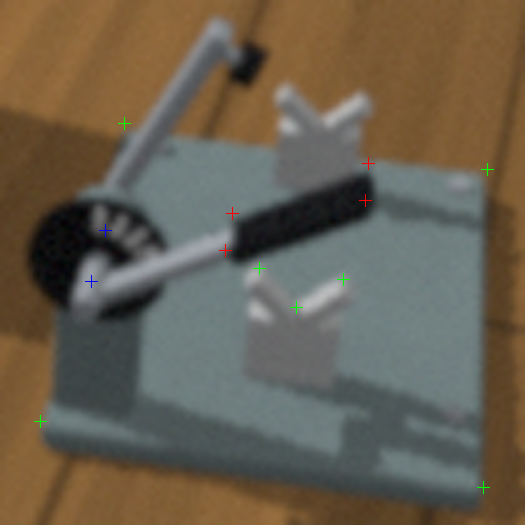

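{"method": "send_rows", "body": {
  "rows": [
    {"x": 0.5, "y": -0.2, "z": -0.3, "yaw": 0, "jaw": 0},
    {"x": 1.2, "y": -0.2, "z": -0.3, "yaw": 0, "jaw": 0},
    {"x": 1.8, "y": -0.2, "z": -0.3, "yaw": 0, "jaw": 0},
    {"x": 2.4, "y": -0.3, "z": -0.3, "yaw": 0, "jaw": 0},
    {"x": 3, "y": -0.5, "z": -0.3, "yaw": 0, "jaw": 0},
    {"x": 3.6, "y": -0.7, "z": -0.3, "yaw": 0, "jaw": 0},
    {"x": 4.2, "y": -0.8, "z": -0.3, "yaw": 0, "jaw": 0},
    {"x": 4.2, "y": -0.8, "z": -0.3, "yaw": 0, "jaw": 0}
  ],
  "force": 50
}}

```text
t: 12.35
eef_pos: [0.4953, 0.0511, 0.1512]
orientation: [0.525, 0.474, 0.525, -0.473]
contact_force: [0.1, -0.5, 2.7]
gripper_width: -0.0
```

```bash
python3 - <<'E'
from station import readout,camera,trace
from h import *
o=readout.get_obs();print(o["t"],incl(o["eef_pos"]),o["contact_force"],o["gripper_width"])
c=camera("side");a,b,e,f=(220,110,360,240)
cv2.imwrite(f"pics/side9.png",cv2.resize(c["img"][b:f,a:e,::-1],None,fx=4,fy=4,interpolation=cv2.INTER_CUBIC))
E
```

```text
12.35 [  0.52300732 168.16622824 151.18740887] [ 0.09029088 -0.49485777  2.74198872] -3.3553678742428387e-05
```

View pics/side9.png

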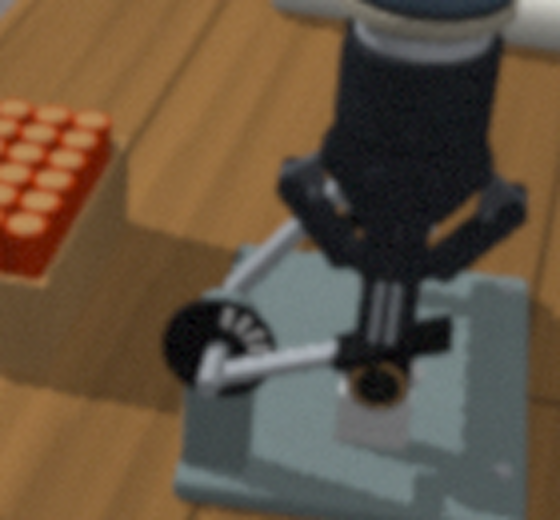

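{"method": "send_rows", "body": {
  "rows": [
    {"x": 0.8, "y": -0.1, "z": 0, "yaw": 0, "jaw": 0},
    {"x": 1.6, "y": -0.3, "z": 0, "yaw": 0, "jaw": 0},
    {"x": 2.4, "y": -0.5, "z": 0, "yaw": 0, "jaw": 0},
    {"x": 3.2, "y": -0.5, "z": 0, "yaw": 0, "jaw": 0},
    {"x": 4, "y": -0.5, "z": 0, "yaw": 0, "jaw": 0},
    {"x": 4.8, "y": -0.5, "z": 0, "yaw": 0, "jaw": 0},
    {"x": 5.6, "y": -0.4, "z": 0, "yaw": 0, "jaw": 0},
    {"x": 6.4, "y": -0.3, "z": 0, "yaw": 0, "jaw": 0},
    {"x": 7.2, "y": -0.2, "z": 0, "yaw": 0, "jaw": 0},
    {"x": 7.8, "y": -0.2, "z": 0, "yaw": 0, "jaw": 0},
    {"x": 7.8, "y": -0.2, "z": 0, "yaw": 0, "jaw": 0}
  ]
}}

```text
t: 13.5
eef_pos: [0.4935, 0.0511, 0.0729]
orientation: [0.525, 0.474, 0.525, -0.473]
contact_force: [-0.5, -0.4, 4.8]
gripper_width: 0.0002
```

```bash
python3 - <<'E'
from station import readout,camera,trace
from h import *
o=readout.get_obs();print(o["t"],incl(o["eef_pos"]),o["contact_force"],o["gripper_width"])
c=camera("side");a,b,e,f=(220,110,360,240)
cv2.imwrite(f"pics/side10.png",cv2.resize(c["img"][b:f,a:e,::-1],None,fx=4,fy=4,interpolation=cv2.INTER_CUBIC))
E
```

```text
13.5 [ -1.31765713 168.3100827   72.8660769 ] [-0.47978254 -0.43291781  4.84087972] 0.00016626140209007306
```

View pics/side10.png

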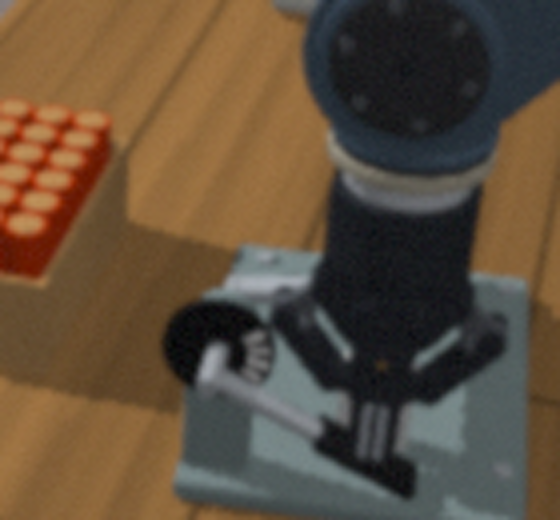

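Lever near third click. Continue in small steps.

{"method": "send_rows", "body": {
  "rows": [
    {"x": 0.3, "y": 0, "z": 0, "yaw": 0, "jaw": 0},
    {"x": 0.6, "y": 0, "z": 0, "yaw": 0, "jaw": 0},
    {"x": 0.6, "y": 0, "z": 0, "yaw": 0, "jaw": 0}
  ]
}}

```text
t: 13.85
eef_pos: [0.4937, 0.0511, 0.0674]
orientation: [0.525, 0.474, 0.525, -0.473]
contact_force: [-0.0, -0.7, 7.3]
gripper_width: 0.0
```

{"method": "send_rows", "body": {
  "rows": [
    {"x": 0.2, "y": 0, "z": 0, "yaw": 0, "jaw": 0},
    {"x": 0.3, "y": 0, "z": 0, "yaw": 0, "jaw": 0},
    {"x": 0.3, "y": 0, "z": 0, "yaw": 0, "jaw": 0}
  ]
}}

```text
t: 14.15
eef_pos: [0.4946, 0.0511, 0.0652]
orientation: [0.526, 0.475, 0.525, -0.472]
contact_force: [0.9, 0.2, 11.0]
gripper_width: 0.0003
```

{"method": "send_rows", "body": {
  "rows": [
    {"x": 0.2, "y": 0, "z": 0, "yaw": 0, "jaw": 0},
    {"x": 0.2, "y": 0, "z": 0, "yaw": 0, "jaw": 0},
    {"x": 0.2, "y": 0, "z": 0, "yaw": 0, "jaw": 0}
  ]
}}

```text
t: 14.45
eef_pos: [0.4953, 0.0512, 0.0639]
orientation: [0.526, 0.475, 0.524, -0.472]
contact_force: [-0.8, 0.5, 10.5]
gripper_width: 0.0
```

{"method": "send_rows", "body": {
  "rows": [
    {"x": 0.2, "y": -0.1, "z": 0, "yaw": 0, "jaw": 0},
    {"x": 0.2, "y": -0.1, "z": 0, "yaw": 0, "jaw": 0},
    {"x": 0.2, "y": -0.1, "z": 0, "yaw": 0, "jaw": 0}
  ]
}}

```text
t: 14.75
eef_pos: [0.4953, 0.0512, 0.0629]
orientation: [0.527, 0.476, 0.524, -0.471]
contact_force: [0.6, 0.3, 13.0]
gripper_width: -0.0001
```

```bash
python3 - <<'E'
from station import readout,camera,trace
from h import *
o=readout.get_obs();print(o["t"],incl(o["eef_pos"]),o["contact_force"],o["gripper_width"])
for n,(a,b,e,f) in(("side",(250,140,350,240)),("wrist",(0,0,512,384))):
  c=camera(n)
  if n=="wrist":c=wristcam(o,c)
  S=6 if n=="side" else 1.5
  im=cv2.resize(c["img"][b:f,a:e],None,fx=S,fy=S,interpolation=cv2.INTER_CUBIC)
  for th,col in((.496,(255,0,0)),(.57,(0,255,0)),(.621,(0,0,255))):
    for r_ in(132,68,0):
        u=(proj(c,cl(90-r_*np.cos(th),182 if n=="side" else 168,113.5-r_*np.sin(th)))[0]+.5-np.array([a,b]))*S;cv2.drawMarker(im,tuple(int(round(x)) for x in u),col,cv2.MARKER_CROSS,9)
  cv2.imwrite(f"pics/{n}11.png",im[:,:,::-1])
E
```

```text
14.75 [  0.50436302 168.24388122  62.88661495] [ 0.64140824  0.32963627 12.95727696] -5.3083275222725666e-05
```

View pics/side11.png

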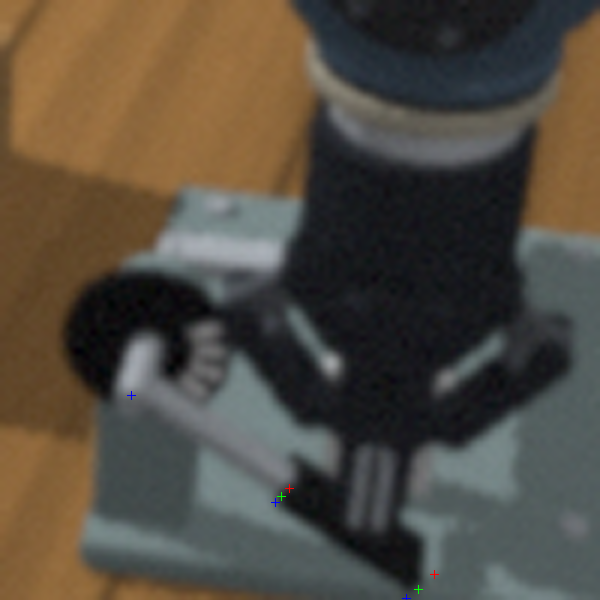

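View pics/wrist11.png

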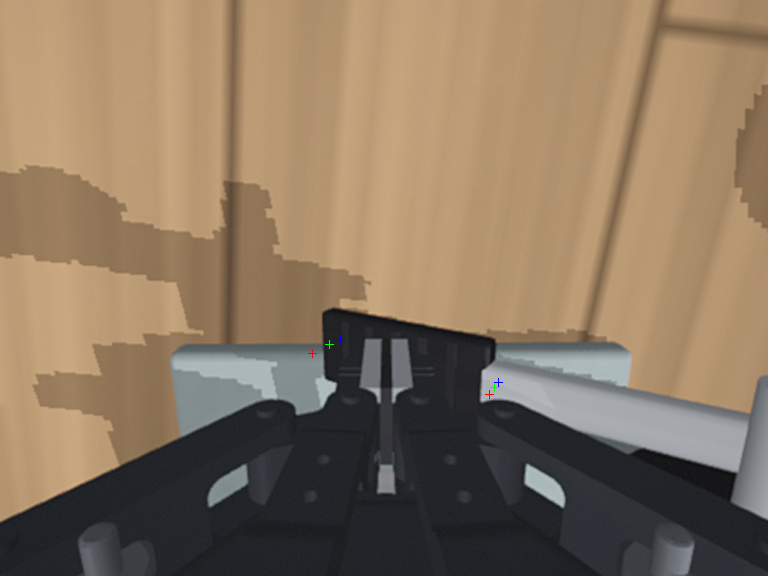

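{"method": "send_rows", "body": {
  "rows": [
    {"x": 0.2, "y": -0.1, "z": 0, "yaw": 0, "jaw": 0},
    {"x": 0.3, "y": -0.1, "z": 0, "yaw": 0, "jaw": 0},
    {"x": 0.3, "y": -0.1, "z": 0, "yaw": 0, "jaw": 0}
  ]
}}

```text
t: 15.15
eef_pos: [0.4953, 0.0511, 0.0608]
orientation: [0.527, 0.476, 0.523, -0.471]
contact_force: [-0.1, -0.4, 13.3]
gripper_width: -0.0001
```

{"method": "send_rows", "body": {
  "rows": [
    {"x": 0.2, "y": -0.1, "z": 0, "yaw": 0, "jaw": 0},
    {"x": 0.2, "y": -0.1, "z": 0, "yaw": 0, "jaw": 0},
    {"x": 0.2, "y": -0.1, "z": 0, "yaw": 0, "jaw": 0}
  ]
}}

```text
t: 15.45
eef_pos: [0.4955, 0.0511, 0.06]
orientation: [0.528, 0.477, 0.522, -0.47]
contact_force: [0.6, 0.2, 14.7]
gripper_width: 0.0001
```

```bash
python3 - <<'E'
from station import readout,camera,trace
from h import *
for i in range(3):
  o=readout.get_obs();print(o["t"],incl(o["eef_pos"]),o["contact_force"],o["joint_velocities"].round(3).tolist())
  camera("wrist")
for n,(a,b,e,f) in(("side",(250,140,350,240)),("wrist",(0,0,512,384)),("top",(230,150,430,300))):
  c=camera(n)
  if n=="wrist":
    for l in("tube","pad"):
      print(l,[(t["confidence"],t["bbox"]) for t in boxes_of(c,l)] if 0 else "")
  S={"side":6,"wrist":1.5,"top":4}[n]
  im=cv2.resize(c["img"][b:f,a:e],None,fx=S,fy=S,interpolation=cv2.INTER_CUBIC)
  cv2.imwrite(f"pics/{n}12.png",im[:,:,::-1])
E
```

```text
15.45 [  0.66876779 168.11430176  59.97714184] [ 0.63034298  0.18499778 14.69600867] [-0.001, 0.0, 0.001, -0.0, 0.001, 0.001]
15.5 [  0.65689632 168.1269969   59.97441869] [ 0.36493412  0.03859658 13.8375929 ] [0.0, -0.001, 0.002, -0.002, 0.001, -0.002]
15.55 [  0.66730142 168.13215334  59.99947076] [ 0.67884483  0.02954985 14.312337  ] [0.0, -0.001, -0.002, 0.0, 0.002, -0.001]
tube 
pad
```

View pics/side12.png

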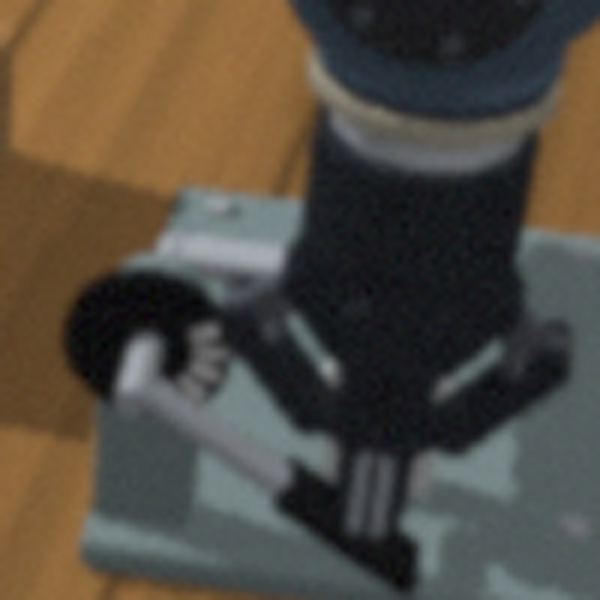

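View pics/wrist12.png

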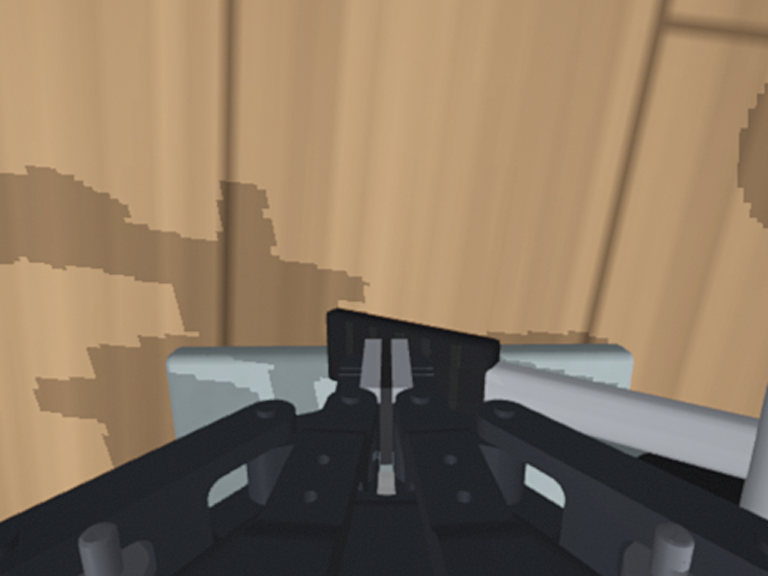

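View pics/top12.png

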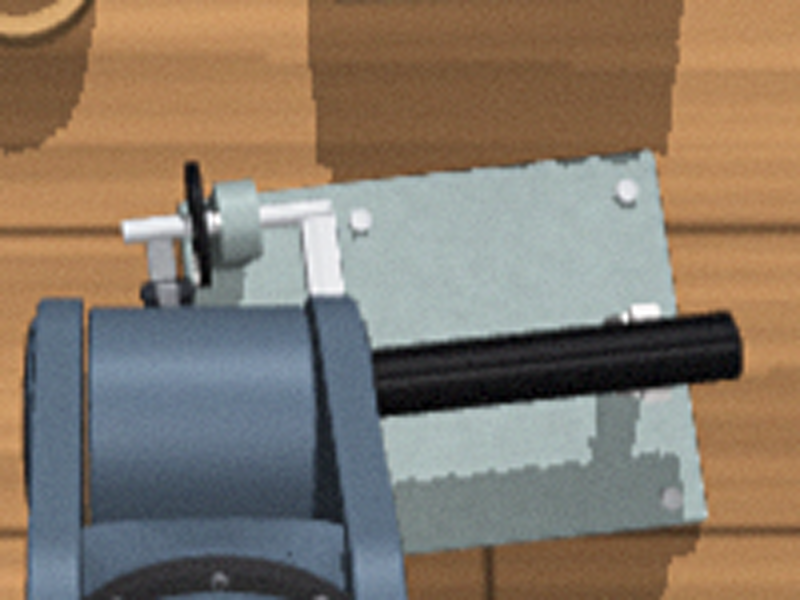

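```bash
python3 - <<'E'
from station import readout,camera,trace
from h import *
o=readout.get_obs()
c=camera("top");t=trace(c,"tube");m=t[0]["mask"];ys,xs=np.nonzero(m);print(t[0]["confidence"],xs.min(),xs.max())
for dy in(-5,0,5):
  s=sil(c,np.array([cl(a*1000,y*1000+dy,z*1000) for a,y,z in tubeP(.0805)]))>.5;yy,xx=np.nonzero(s)
  print(dy,xx.max(),[ (np.nonzero(m[:,k])[0][[0,-1]].tolist(),np.nonzero(s[:,k])[0][[0,-1]].tolist()) for k in(335,365,395,410)])
c=wristcam(o,camera("wrist"));print(o["contact_force"])
a,b,e,f=180,180,380,320;S=4
im=cv2.resize(c["img"][b:f,a:e],None,fx=S,fy=S,interpolation=cv2.INTER_CUBIC)
for th,col in((.496,(255,0,0)),(.57,(0,255,0)),(.621,(0,128,255))):
  for r_ in(132,68):
   for w in(-14,14):
    u=(proj(c,cl(88-r_*np.cos(th),168+w,113.5-r_*np.sin(th)))[0]+.5-np.array([a,b]))*S;cv2.drawMarker(im,tuple(int(round(x)) for x in u),col,cv2.MARKER_CROSS,9)
cv2.imwrite("pics/w13.png",im[:,:,::-1])
E
```

```text
0.72 322 416
-5 415 [([235, 252], [236, 253]), ([232, 249], [233, 249]), ([228, 247], [229, 246]), ([227, 244], [228, 244])]
0 413 [([235, 252], [236, 253]), ([232, 249], [233, 249]), ([228, 247], [229, 246]), ([227, 244], [228, 244])]
5 410 [([235, 252], [236, 253]), ([232, 249], [233, 249]), ([228, 247], [229, 246]), ([227, 244], [234, 244])]
[ 0.30034874  0.53066036 15.1213498 ]
```

View pics/w13.png

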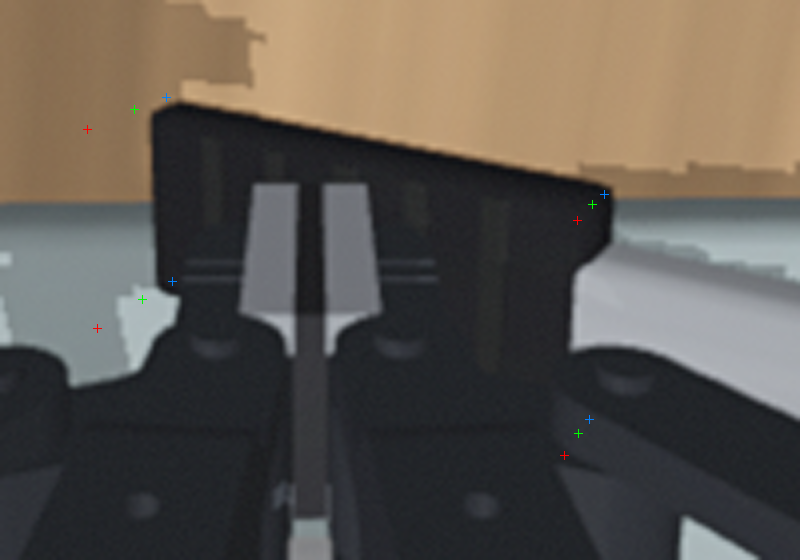

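```bash
python3 -c "
from station import workorder,readout
print(workorder.hand_in());o=readout.get_obs();print(o['t'],o['eef_pos'],o['contact_force'])"
```

```text
the job is handed in; nothing more can be done
None
the job is handed in; nothing more can be done
```

The tube is in both notches of the clamp and released. I handed the job in at about 16 s with the closed fingers still holding the thumb lever down at its third click. The hand-in gives no verdict, so this rests on my last checks.

- **Tube, before pressing:** right after release, a fit to the wrist picture put the tube within 1–2 mm and 0.001 rad of the clamp axis, with the lever still up.
- **Tube, while holding:** the top view had the visible outline on the notch line within about 1 px. The tube sits about 5–7 mm along y from the centre, against the 22 mm allowed.
- **Lever:** the plate in the wrist picture lay between the outlines for the third click (1.134) and the end stop (1.185). The fingertip height gave about 1.145 rad. The push was steady at 14–15 N, and the arm was still.
- **Not measured directly:** the pad's force on the tube, because the gripper hid the pad. I inferred it from the lever angle and from the clamp finger appearing level.
- **A disagreement:** the wrist view showed the thumb plate about 3 mm away from where the fitted clamp pose predicted. I moved the press point accordingly.
- **Carton, tape roll and jar:** the arm did not go near them, but I did not measure their positions at the end.

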